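# Set the shoe gap of a strip thicknesser with a gauge blade

### The arm

A 6-joint arm with a two-finger parallel gripper is mounted at the origin on the work surface. World frame = base frame: x ahead of the robot, y to its left, z up, the work surface at z = 0. Lengths are in m, angles in degrees, forces in N, time in s.
With the tool pointing down it reaches from about 0.3 to 0.875 m from the base axis. Payload 4.2 kg.
Tool frame: the origin (TCP) lies midway between the tips of the shut fingers; the grasp point (between the pads) lies 19 mm behind it (tcp_to_grasp is the distance from the TCP to the grasp point, in m); x points along the fingers, z is the direction in which the jaws open and shut, and the axes are right-handed (so a half turn about x gives the same grasp; the last joint's range is limited). The gripper opens to 85 mm and grips with 20 to 120 N. Pads are 22 mm wide; open, the fingers measure 114 mm over their backs; the gripper's body (76 mm by 85 mm) begins 54 mm behind the grasp point. The pads swing forward as they close: fully open they stand 13 mm farther back than shut.
Start: joints at [-74.828, 18.312, 89.639, -0, 72.044, -1.146], TCP at [0.162, -0.552, 0.231] pointing down, gripper open.
Joint ranges: [-177.97, 177.97], [-48.28, 115.42], [12.27, 149.76], [-77.06, 257.06], [2.81, 150.46], [-146.56, 146.56]. Speed limits (degrees/s): [147.25, 147.25, 180, 180, 180, 180].

### API

Orientations are given as a 3x3 rotation matrix whose columns are the frame's x, y, z axes.
In Python, from rig import * gives the robot as it stands.
- The arm moves only by the shell command python3 -m inch 'ROWS' [FORCE]. ROWS is JSON, a list of rows, each an object of numbers: "tx", "ty", "tz": the shift along the world's x, y, z in cm; "rx", "ry", "rz": the turn, a rotation vector about the world's x, y, z in degrees; "fingers": the closure, from 0 (fully open) to 1 (shut). In form: [{"tx": .., "ty": .., "tz": .., "rx": .., "ry": .., "rz": .., "fingers": ..}, ...]. A call has 1 to 8 rows; each row is the pose to reach, as a shift and turn from the pose measured when the call began; what a row does not reach only later rows make up. A row lasts 1/12 s, in which the tool goes at most 41.7 mm and 7.16 degrees, less where a joint would pass 70% of its speed; a pose out of reach is approached as far as the arm can. A call with a gripper value outside its range is refused whole. The fingers move at their own pace and stop on an object; FORCE is the grip in N (left out, the last holds). Time passes only in rows, so rows that repeat a pose let the fingers close. It gives the time, the measured TCP pose, the force and the opening at its end, in the units of the state.
- get_state(): the state, without advancing time (a new reading comes with each control period).
- read_camera(name): name is "scene" or "top"; returns (picture, depth): 420x560x3 uint8, blue, green, red; 420x560 float32, m along the optical axis (not along the pixel's ray), 0 where there is no reading.
- calibration(name): a dict with "camera_matrix" (3x3 intrinsics, pixels), "R" (3x3) and "t" (3): a world point X has camera coordinates R X + t. Camera axes: x right, y down, z forward; pixel columns grow to the right and rows downward; lengths in m; the calibration is good to about 2 mm. A picture is of the moment at which its call begins. calibration takes no time and is no camera call.
- hand_in(): hands the job in, once; it reports no verdict.
The state is a dict: "time": time; "joint_positions": joint angles; "joint_vel": joint speeds; "effort": joint torques, N m; "position": TCP position; "tool_rot": TCP orientation; "contact_force": force on the tool from outside, world axes, zero at the start; "torque": the same for the moment, N m; "grip_width": opening from 0.0 (shut) to 1.0 (fully open).
Only numpy, scipy, OpenCV 4.12 (cv2) and the standard library are available. Lean on these libraries where they do the work, as an engineer would, in place of code of your own. Each camera call takes 0.05 s, during which the arm holds its last target.

### The job

Set the gap of the bench strip thicknesser: lay the yellow-gripped gauge flat on the thicknesser's bed, slide its steel blade straight in so that it passes right under the red shoe, and let go of it. Then turn the black knob on top clockwise until the shoe just nips the blade, so that it drags when tugged (a nip of about 14 N) but is not clamped tight, at any moment. Leave the gauge lightly nipped there, let go, and leave the mug, hammer and square alone.

Things in the scene. Friction and masses are not known exactly. Their poses are not given: they have to be found in the camera images.
- gauge_grip (a point): Centre of the yellow grip block of the gauge, a loose thing (about 160 g). The block is 60 long (gauge x), 22 wide (gauge y), 40 mm tall; this point is 20 mm above its underside. From its front end a flat steel blade, 24 wide and 5 mm thick, runs on 95 mm along gauge +x, its underside level with the block's. At the start the gauge lies flat on the bench.
- gauge_tip (a point): Middle of the blade's far end: 125 mm along gauge +x from the grip centre, 2.5 mm above the gauge's underside.
- gauge: The whole gauge; origin at the centre of the grip block's underside, x along the blade towards its tip, z up.
- bed: The thicknesser's flat aluminium bed, fixed to the bench, top face 25 mm above the bench, 80 mm wide (y), from x = -195 to x = +75 mm of its origin. Origin on the bench, straight below the knob's axis; +x is the way the blade is fed (away from the robot).
- head: Green bridge over the bed, carrying knob, carriage and red shoe; same origin and axes as the bed. Uprights at y = +-47 to +-69, x = +-20 mm; bridge top 124 mm high. The shoe (26 along x, 50 mm along y, on the knob's axis) hangs over the bed. Its height is not reported: at the start 9 to 18 mm are clear under it. Clockwise turning of the knob (from above) lowers it 5 mm per rad.
- shoe_spot (a point): Point on the bed's top face straight below the shoe's centre, axes as the bed's. The blade's tip should come 10 to 30 mm past this point in +x; the grip block then stands clear in front, still on the bed. The shoe is sprung: after it touches the blade, the nip grows by 4 N per mm of lowering, that is 20 N per rad of the knob. Over 32 N counts as clamped tight.
- knob_grip (a point): On the knob's axis, at gripping height (152 mm). Ribbed round black knob, 40 mm diameter, 136 to 166 mm high, white mark on top, free all round; it keeps its height and stays where left. Angle not reported. Even friction 0.15 N m; besides, each newton of nip pushes it back (anticlockwise) with 0.005 N m. The nip is also felt by nudging the gauge along x: loose, it slides at 1 to 2 N; nipped, it drags with more.
- mug: Red open cup, 76 mm across, 85 mm tall, origin under its centre. Leave alone.
- hammer: Hammer with a wooden handle, lying on the bench. Leave alone.
- square: Try square, wooden stock and steel blade, lying on the bench. Leave alone.
Not all that is in view belongs to the job. Several things look just like the gauge: the one meant starts farthest from the robot's base.

How it is judged:
By the outcome, as a careful person would: the job done as asked, in the order asked, and still so for the second after the job is handed in, with the robot touching nothing.
It also fails if it takes over 72 s, if anything falls off the work surface, if the arm or the gripper's body presses on something with over 40 N, if the wrist force passes 120 N, or if a joint passes its speed limit or range.

## Working session

There is one attempt and no reset: what is moved stays moved. The work goes in short steps, Python scripts to look and compute and a shell command to move; the robot and the scene stay as the last step left them, time stands still between calls to the robot, and variables do not carry over. Pictures are saved under pics/ and viewed, and the job is handed in when it is done.

```bash
mkdir -p pics; ls; python3 - <<'E'
from rig import *
import cv2,numpy as np
s=get_state(); print({k:np.round(v,3).tolist() for k,v in s.items()})
for n in("scene","top"):
    p,d=read_camera(n); cv2.imwrite(f"pics/{n}0.png",p); np.savez(f"pics/{n}0.npz",p=p,d=d)
    c=calibration(n); print(n,c, d.shape,(d>0).mean())
E
```

```text
pics
{'time': 0.0, 'joint_positions': [-74.828, 18.351, 89.709, 0.001, 72.045, -1.145], 'joint_vel': [-0.125, 0.019, -0.016, -0.033, -0.016, -0.033], 'effort': [0.001, -41.552, -23.416, 0.0, 0.008, 0.0], 'position': [0.161, -0.551, 0.23], 'tool_rot': [[-0.0, 0.96, 0.281], [0.002, 0.281, -0.96], [-1.0, 0.0, -0.002]], 'contact_force': [0.63, 0.18, -0.434], 'torque': [-0.03, 0.004, 0.061], 'grip_width': 1.002}
scene {'camera_matrix': array([[413.92596871,   0.        , 278.25205689],
       [  0.        , 413.92596871, 206.01314983],
       [  0.        ,   0.        ,   1.        ]]), 'R': array([[ 0.22609761,  0.97398521, -0.0152539 ],
       [ 0.69931472, -0.17319789, -0.69351382],
       [-0.67811414,  0.14613454, -0.72028182]]), 't': array([-0.10654241, -0.23928092,  1.7264109 ])} (420, 560) 0.9959608843537415
top {'camera_matrix': array([[427.96931642,   0.        , 273.16099402],
       [  0.        , 427.96931642, 214.18294528],
       [  0.        ,   0.        ,   1.        ]]), 'R': array([[-0.00182084, -0.99982724, -0.01849797],
       [-0.99707234,  0.00322924, -0.0763958 ],
       [ 0.07644233,  0.01830471, -0.99690597]]), 't': array([0.0201968 , 0.43547082, 1.32860794])} (420, 560) 0.9959651360544217
```

View pics/top0.png

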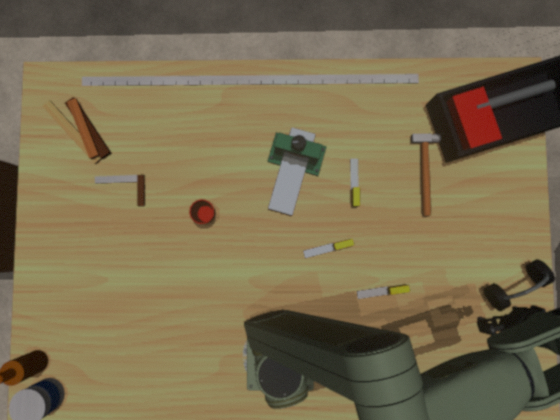

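View pics/scene0.png

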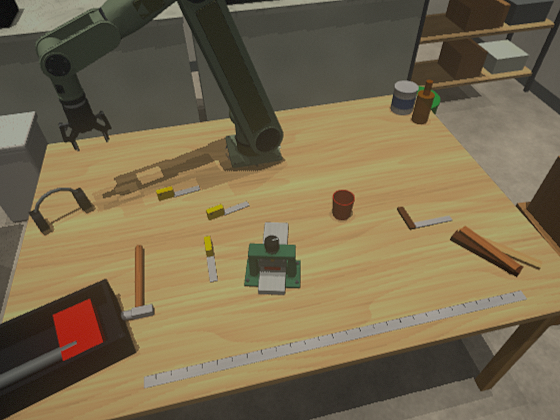

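```bash
cat > h.py <<'E'
from rig import *
import cv2,numpy as np
def ray(n,u,v,z):
    c=calibration(n);K=c["camera_matrix"];R=c["R"];t=c["t"]
    o=-R.T@t; d=R.T@np.linalg.inv(K)@np.array([u,v,1.]); return o+d*(z-o[2])/d[2]
def proj(n,X):
    c=calibration(n);q=c["R"]@np.asarray(X)+c["t"];q=c["camera_matrix"]@q;return q[:2]/q[2]
def pts(n,d):
    c=calibration(n);K=c["camera_matrix"];v,u=np.mgrid[:420,:560]
    P=np.stack([(u-K[0,2])/K[0,0]*d,(v-K[1,2])/K[1,1]*d,d],-1); return (P-c["t"])@c["R"]
def crop(p,u0,v0,u1,v1,s,f): cv2.imwrite("pics/"+f,cv2.resize(p[v0:v1,u0:u1],None,fx=s,fy=s,interpolation=cv2.INTER_CUBIC))
E
python3 - <<'E'
from h import *
for n in("top","scene"):
    z=np.load(f"pics/{n}0.npz");p,d=z["p"],z["d"]
    P=pts(n,d);hsv=cv2.cvtColor(p,cv2.COLOR_BGR2HSV)
    m=cv2.inRange(hsv,(22,170,90),(35,255,255))
    k,l,st,ce=cv2.connectedComponentsWithStats(m)
    for i in range(1,k):
        if st[i,4]>25:
            q=P[l==i]; top=q[q[:,2]>0.033]
            print(n,ce[i].round(1),st[i,4],"ray@.04",ray(n,*ce[i],.04).round(4),"depth top",top.mean(0).round(4),len(top), q[:,2].max().round(3))
z=np.load("pics/top0.npz")
crop(z["p"],255,110,395,230,5.5,"topcrop0.png")
z=np.load("pics/scene0.npz")
crop(z["p"],180,190,320,300,5.5,"scenecrop0.png")
E
```

```text
top [355.8 196.7] 96 ray@.04 [ 0.487  -0.2366  0.04  ] depth top [ 0.4841 -0.2318  0.0673] 95 1.358
top [343.4 244. ] 104 ray@.04 [ 0.3415 -0.1964  0.04  ] depth top [ 0.3415 -0.1964  0.0398] 104 0.048
top [398.8 289.2] 127 ray@.04 [ 0.2043 -0.3619  0.04  ] depth top [ 0.2059 -0.3563  0.0618] 120 1.358
scene [164.6 191.7] 115 ray@.04 [ 0.2182 -0.3626  0.04  ] depth top [ 0.2253 -0.362   0.055 ] 66 1.076
scene [214.4 210.3] 114 ray@.04 [ 0.354  -0.1986  0.04  ] depth top [ 0.3459 -0.199   0.0392] 77 0.046
scene [207.6 243.1] 96 ray@.04 [ 0.4932 -0.2374  0.04  ] depth top [ 0.4934 -0.2373  0.0398] 93 0.045
```

View pics/topcrop0.png

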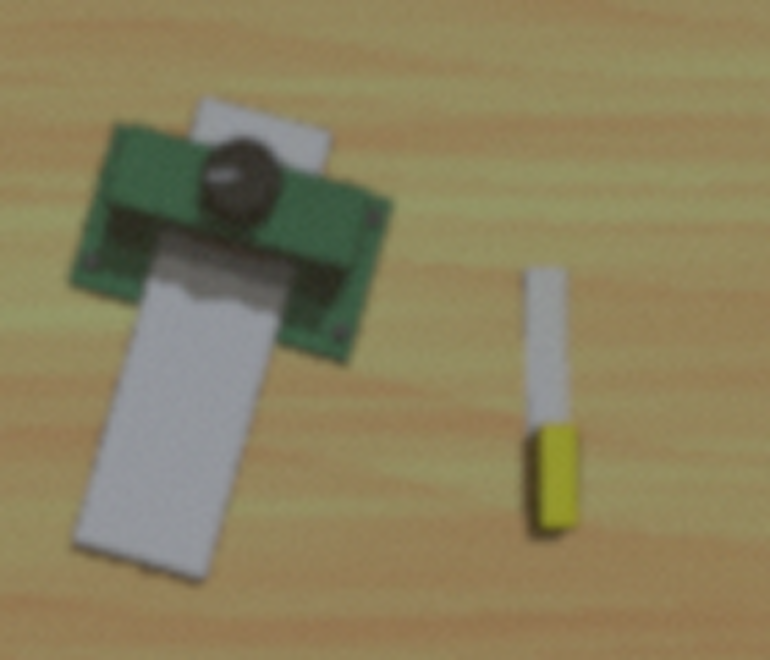

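View pics/scenecrop0.png

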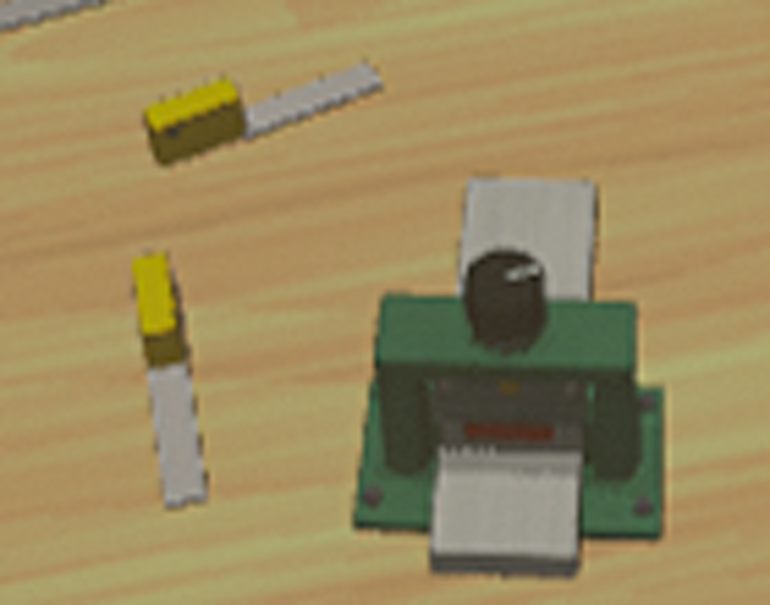

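```bash
python3 - <<'E'
from h import *
n="top";z=np.load("pics/top0.npz");p,d=z["p"],z["d"];P=pts(n,d);hsv=cv2.cvtColor(p,cv2.COLOR_BGR2HSV)
def toW(c,zz): return np.array([ray(n,u,v,zz) for u,v in c])
# bed, near part
m=((hsv[...,1]<45)&(hsv[...,2]>110)).astype(np.uint8)
k,l,st,ce=cv2.connectedComponentsWithStats(m)
for i in range(1,k):
    if st[i,4]>60 and 250<ce[i][0]<380 and 110<ce[i][1]<230:
        zz=.025 if ce[i][0]<330 else .005
        c=cv2.findContours((l==i).astype(np.uint8),cv2.RETR_EXTERNAL,cv2.CHAIN_APPROX_NONE)[0][0][:,0].astype(float)
        w=toW(c,zz)[:,:2]; r=cv2.minAreaRect((w*1000).astype(np.float32)); b=cv2.boxPoints(r)
        print(ce[i].round(1),st[i,4],"rect",np.round(r[0],1),np.round(r[1],1),r[2]); print(b.round(1).tolist(), "depth z",np.median(P[l==i][:,2]))
        y,x=np.where(l==i); ww=toW(np.c_[x,y],zz)[:,:2]; 
        C=np.cov(ww.T); e,V=np.linalg.eigh(C); v=V[:,1]; v*=np.sign(v[0]); print("pca",np.degrees(np.arctan2(v[1],v[0])), ww.mean(0))
# grip rect
m=cv2.inRange(hsv,(22,150,80),(35,255,255)); k,l,st,ce=cv2.connectedComponentsWithStats(m)
for i in range(1,k):
    if st[i,4]>60:
        y,x=np.where(l==i); ww=toW(np.c_[x,y],.04)[:,:2];C=np.cov(ww.T); e,V=np.linalg.eigh(C); v=V[:,1]; v*=np.sign(v[0]); print("grip",ce[i],ww.mean(0).round(4),np.degrees(np.arctan2(v[1],v[0])))
# knob
m=((hsv[...,2]<75)).astype(np.uint8); m[:, :285]=0;m[:,310:]=0;m[:130]=0;m[155:]=0
for zz in(.160,):
    sel=(np.abs(P[...,2]-.16)<.02); sel[:125]=0;sel[160:]=0;sel[:,:280]=0;sel[:,315:]=0
    print("knob depth",P[sel].mean(0),P[sel].min(0),P[sel].max(0),sel.sum(), np.argwhere(sel).mean(0))
# bridge top
sel=(np.abs(P[...,2]-.124)<.008)&(hsv[...,0]>50)&(hsv[...,0]<90); sel[:,:260]=0;sel[:,340:]=0;sel[:120]=0;sel[190:]=0
q=P[sel][:,:2]; r=cv2.minAreaRect((q*1000).astype(np.float32)); print("bridge",r,q.mean(0),sel.sum())
E
```

```text
[302.4 133.8] 181 rect [688.9 -73. ] [79.5 26.9] 73.4067611694336
[[664.7000122070312, -107.30000305175781], [690.5, -115.0], [713.2000122070312, -38.79999923706055], [687.4000244140625, -31.100000381469727]] depth z 0.02452980512767022
pca 72.9219437455842 [ 0.68985908 -0.07405494]
[353.6 172.3] 219 rect [ 565.9 -237.3] [93.3 24.8] 1.3891340494155884
[[519.0, -226.10000610351562], [519.5999755859375, -250.89999389648438], [612.9000244140625, -248.60000610351562], [612.2999877929688, -223.8000030517578]] depth z 0.004362907951488845
pca -0.19480641348640615 [ 0.56930565 -0.23712637]
[286.7 187.4] 1278 rect [520.2 -23.8] [ 80.  160.1] 73.81798553466797
[[432.1000061035156, -39.900001525878906], [585.9000244140625, -84.5], [608.2000122070312, -7.699999809265137], [454.3999938964844, 36.900001525878906]] depth z 0.02459675229486088
pca -16.19114225426928 [ 0.51924359 -0.02359028]
grip [355.73722628 196.62773723] [ 0.4873 -0.2365] -0.5673140522261796
grip [343.37037037 243.98518519] [ 0.3415 -0.1963] -75.56519708247838
grip [398.88815789 289.34868421] [ 0.2039 -0.3622] -82.27570816575872
knob depth [ 0.62722365 -0.05613577  0.16355129] [ 0.60814488 -0.07755889  0.1409064 ] [ 0.64980344 -0.03725189  0.17264745] 187 [142.6684492  298.63101604]
bridge ((629.4292602539062, -56.726051330566406), (137.84616088867188, 44.849700927734375), 74.23027038574219) [ 0.62759321 -0.05722618] 499
```

The three look-alikes in the top view, as grip pixel and distance from the base:
- A: (356,197), 0.54 m
- B: (343,244), 0.39 m
- C: (399,289), 0.42 m

A is farthest, so it is the one meant. The enlarged crop shows it right of the bed, blade pointing +x. The bed origin is about (0.630,-0.056) with yaw -16.3°. A's grip centre is at (0.4875,-0.2365) with yaw about -0.4°.

```bash
python3 -m inch '[{"tx":16,"ty":16,"tz":-3,"rz":-16,"fingers":0.3},{"tx":32.6,"ty":31.5,"tz":-5,"rz":-16.7,"fingers":0.3},{"tx":32.6,"ty":31.5,"tz":-5,"rz":-16.7,"fingers":0.3},{"tx":32.6,"ty":31.5,"tz":-5,"rz":-16.7,"fingers":0.3},{"tx":32.6,"ty":31.5,"tz":-5,"rz":-16.7,"fingers":0.3},{"tx":32.6,"ty":31.5,"tz":-8,"rz":-16.7,"fingers":0.3},{"tx":32.6,"ty":31.5,"tz":-10,"rz":-16.7,"fingers":0.3},{"tx":32.6,"ty":31.5,"tz":-12,"rz":-16.7,"fingers":0.3}]' 40
```

```text
$[0]: bad value
```

```bash
python3 -m inch '[{"tx":16,"ty":16,"tz":-3,"rx":0,"ry":0,"rz":-16,"fingers":0.3},{"tx":32.6,"ty":31.5,"tz":-5,"rx":0,"ry":0,"rz":-16.7,"fingers":0.3},{"tx":32.6,"ty":31.5,"tz":-5,"rx":0,"ry":0,"rz":-16.7,"fingers":0.3},{"tx":32.6,"ty":31.5,"tz":-5,"rx":0,"ry":0,"rz":-16.7,"fingers":0.3},{"tx":32.6,"ty":31.5,"tz":-5,"rx":0,"ry":0,"rz":-16.7,"fingers":0.3},{"tx":32.6,"ty":31.5,"tz":-8,"rx":0,"ry":0,"rz":-16.7,"fingers":0.3},{"tx":32.6,"ty":31.5,"tz":-10,"rx":0,"ry":0,"rz":-16.7,"fingers":0.3},{"tx":32.6,"ty":31.5,"tz":-12,"rx":0,"ry":0,"rz":-16.7,"fingers":0.3}]' 40
```

```text
time: 0.77
position: [0.3942, -0.3266, 0.1691]
tool_rot: [[0.002, 1.0, -0.007], [0.0, -0.007, -1.0], [-1.0, 0.002, -0.0]]
contact_force: [0.4, -0.8, 0.3]
grip_width: 0.705
```

```bash
python3 -m inch '[{"tx":9.33,"ty":9.0,"tz":-5,"rx":0,"ry":0,"rz":0,"fingers":0.3},{"tx":9.33,"ty":9.0,"tz":-6,"rx":0,"ry":0,"rz":0,"fingers":0.3},{"tx":9.33,"ty":9.0,"tz":-8,"rx":0,"ry":0,"rz":0,"fingers":0.3},{"tx":9.33,"ty":9.0,"tz":-8,"rx":0,"ry":0,"rz":0,"fingers":0.3},{"tx":9.33,"ty":9.0,"tz":-8,"rx":0,"ry":0,"rz":0,"fingers":0.3},{"tx":9.33,"ty":9.0,"tz":-8,"rx":0,"ry":0,"rz":0,"fingers":0.3}]'
python3 - <<'E'
from h import *
p,d=read_camera("scene"); crop(p,150,170,290,280,5.5,"s1.png"); print(get_state()["position"])
E
```

```text
time: 1.27
position: [0.4872, -0.2353, 0.0877]
tool_rot: [[-0.002, 1.0, -0.004], [0.002, -0.004, -1.0], [-1.0, -0.002, -0.002]]
contact_force: [-0.6, -0.2, 0.8]
grip_width: 0.7
[ 0.48727222 -0.23639482  0.08876928]
```

View pics/s1.png

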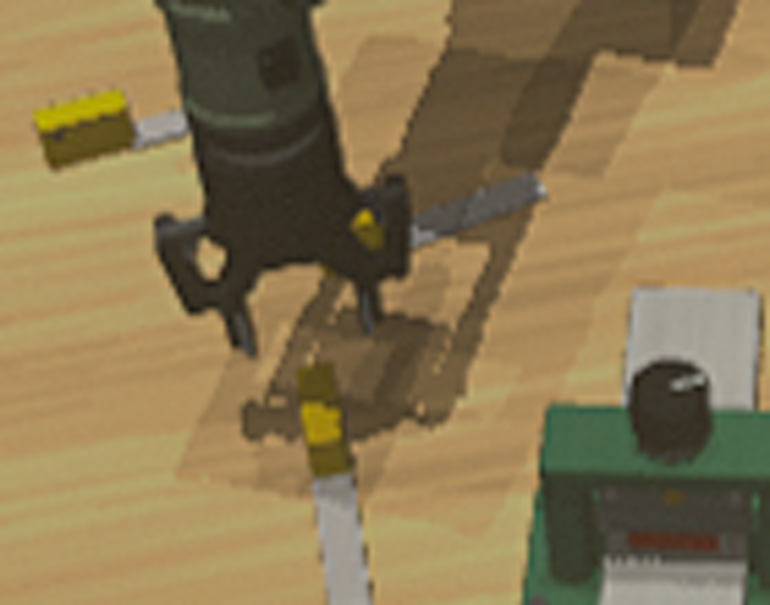

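The open fingers straddle gauge A's grip, at crop (325,420). I'll descend and grip.

```bash
python3 -m inch '[{"tx":0,"ty":0,"tz":-3.5,"rx":0,"ry":0,"rz":0,"fingers":0.3},{"tx":0,"ty":0,"tz":-6,"rx":0,"ry":0,"rz":0,"fingers":0.3},{"tx":0,"ty":0,"tz":-8,"rx":0,"ry":0,"rz":0,"fingers":0.3},{"tx":0,"ty":0,"tz":-8,"rx":0,"ry":0,"rz":0,"fingers":0.5},{"tx":0,"ty":0,"tz":-8,"rx":0,"ry":0,"rz":0,"fingers":0.9},{"tx":0,"ty":0,"tz":-8,"rx":0,"ry":0,"rz":0,"fingers":0.9},{"tx":0,"ty":0,"tz":-8,"rx":0,"ry":0,"rz":0,"fingers":0.9},{"tx":0,"ty":0,"tz":-8,"rx":0,"ry":0,"rz":0,"fingers":0.9}]' 50
```

```text
time: 1.98
position: [0.4883, -0.2375, 0.0107]
tool_rot: [[0.004, 1.0, -0.006], [-0.002, -0.006, -1.0], [-1.0, 0.004, 0.002]]
contact_force: [-1.4, -1.5, 4.8]
grip_width: 0.246
```

```bash
python3 -m inch '[{"tx":0,"ty":0,"tz":3,"rx":0,"ry":0,"rz":0,"fingers":0.9},{"tx":0,"ty":0,"tz":6,"rx":0,"ry":0,"rz":0,"fingers":0.9},{"tx":-1,"ty":3.5,"tz":8,"rx":0,"ry":0,"rz":-4,"fingers":0.9},{"tx":-1,"ty":7,"tz":8,"rx":0,"ry":0,"rz":-8,"fingers":0.9},{"tx":-1.4,"ty":11,"tz":8,"rx":0,"ry":0,"rz":-12,"fingers":0.9},{"tx":-1.4,"ty":15,"tz":8,"rx":0,"ry":0,"rz":-16,"fingers":0.9},{"tx":-1.4,"ty":19,"tz":8,"rx":0,"ry":0,"rz":-16,"fingers":0.9},{"tx":-1.4,"ty":22.6,"tz":8,"rx":0,"ry":0,"rz":-16,"fingers":0.9}]'
python3 -m inch '[{"tx":0,"ty":0,"tz":0,"rx":0,"ry":0,"rz":0,"fingers":0.9},{"tx":0,"ty":0,"tz":0,"rx":0,"ry":0,"rz":0,"fingers":0.9}]'
python3 - <<'E'
from h import *
p,d=read_camera("scene"); crop(p,210,170,350,280,5.5,"s2.png")
p,d=read_camera("top"); crop(p,230,110,370,230,5.5,"t2.png")
s=get_state();print(s["position"],s["contact_force"],s["torque"],s["grip_width"],s["tool_rot"][:,2] if hasattr(s["tool_rot"],'shape') else s["tool_rot"])
E
```

```text
time: 2.65
position: [0.4743, -0.0104, 0.0918]
tool_rot: [[0.005, 0.959, -0.283], [-0.003, -0.282, -0.959], [-1.0, 0.006, 0.002]]
contact_force: [0.6, 0.5, -2.1]
grip_width: 0.242
time: 2.82
position: [0.4743, -0.0089, 0.0925]
tool_rot: [[0.007, 0.96, -0.279], [-0.004, -0.279, -0.96], [-1.0, 0.007, 0.002]]
contact_force: [-0.2, -1.2, -1.9]
grip_width: 0.251
[ 0.47443008 -0.01083987  0.0922144 ] [ 0.21974304  0.75951303 -1.43892087] [ 0.04579356  0.04470123 -0.04777654] 0.24570391201866665 [-0.28193542 -0.95943141  0.00194533]
```

View pics/s2.png

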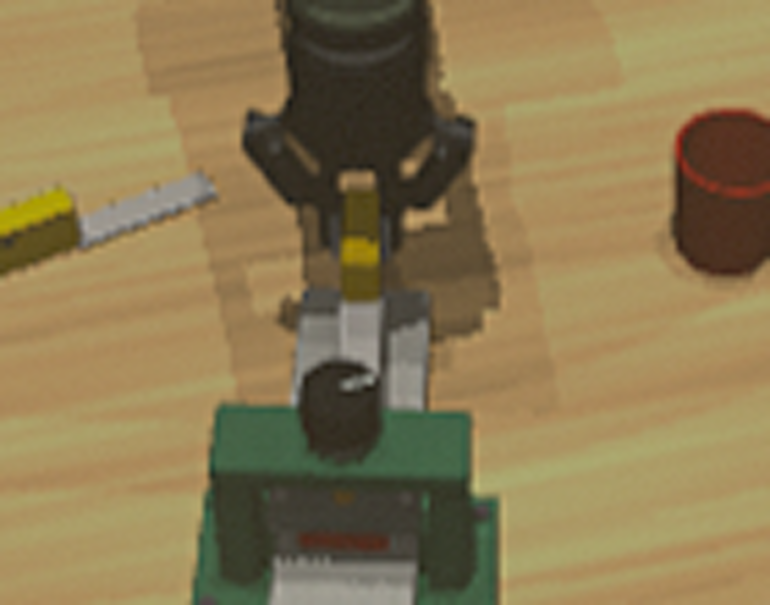

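View pics/t2.png

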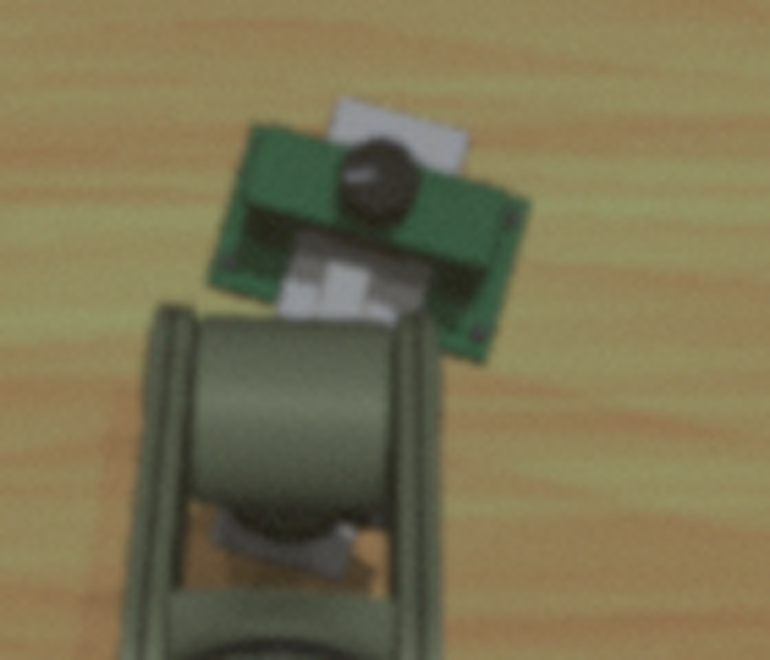

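```bash
python3 -m inch '[{"tx":0,"ty":0,"tz":-3,"rx":0,"ry":0,"rz":0,"fingers":0.9},{"tx":0,"ty":0,"tz":-5,"rx":0,"ry":0,"rz":0,"fingers":0.9},{"tx":0,"ty":0,"tz":-5.4,"rx":0,"ry":0,"rz":0,"fingers":0.9},{"tx":0,"ty":0,"tz":-5.4,"rx":0,"ry":0,"rz":0,"fingers":0.9}]'
python3 -m inch '[{"tx":0,"ty":0,"tz":-0.1,"rx":0,"ry":0,"rz":0,"fingers":0.9},{"tx":0,"ty":0,"tz":-0.2,"rx":0,"ry":0,"rz":0,"fingers":0.9}]'
python3 -m inch '[{"tx":0,"ty":0,"tz":-0.1,"rx":0,"ry":0,"rz":0,"fingers":0.9},{"tx":0,"ty":0,"tz":-0.1,"rx":0,"ry":0,"rz":0,"fingers":0.9}]'
```

```text
time: 3.25
position: [0.4739, -0.0121, 0.0377]
tool_rot: [[0.004, 0.959, -0.284], [-0.004, -0.284, -0.959], [-1.0, 0.005, 0.003]]
contact_force: [0.7, -0.5, -1.8]
grip_width: 0.244
time: 3.42
position: [0.4745, -0.0131, 0.0364]
tool_rot: [[0.005, 0.959, -0.285], [-0.004, -0.285, -0.959], [-1.0, 0.006, 0.003]]
contact_force: [-3.2, -2.5, 13.0]
grip_width: 0.245
time: 3.58
position: [0.4745, -0.0133, 0.0364]
tool_rot: [[0.005, 0.958, -0.286], [-0.004, -0.286, -0.958], [-1.0, 0.006, 0.002]]
contact_force: [-2.3, 0.7, 3.6]
grip_width: 0.245
```

```bash
python3 -m inch '[{"tx":0.8,"ty":-0.1,"tz":0,"rx":0,"ry":0,"rz":0.3,"fingers":0.9},{"tx":1.6,"ty":-0.3,"tz":0,"rx":0,"ry":0,"rz":0.3,"fingers":0.9},{"tx":2.4,"ty":-0.5,"tz":0,"rx":0,"ry":0,"rz":0.3,"fingers":0.9},{"tx":3.2,"ty":-0.7,"tz":0,"rx":0,"ry":0,"rz":0.3,"fingers":0.9},{"tx":4,"ty":-0.93,"tz":0,"rx":0,"ry":0,"rz":0.3,"fingers":0.9},{"tx":4.8,"ty":-1.16,"tz":0,"rx":0,"ry":0,"rz":0.3,"fingers":0.9},{"tx":5.4,"ty":-1.35,"tz":0,"rx":0,"ry":0,"rz":0.3,"fingers":0.9},{"tx":5.4,"ty":-1.35,"tz":0,"rx":0,"ry":0,"rz":0.3,"fingers":0.9}]'
python3 - <<'E'
from h import *
p,d=read_camera("scene"); crop(p,210,180,350,290,5.5,"s3.png")
s=get_state();print(s["position"],s["contact_force"],s["torque"])
E
```

```text
time: 4.25
position: [0.5309, -0.0273, 0.0365]
tool_rot: [[0.008, 0.96, -0.281], [-0.004, -0.281, -0.96], [-1.0, 0.009, 0.002]]
contact_force: [1.8, -0.8, 1.1]
grip_width: 0.245
[ 0.53040546 -0.02722554  0.03648984] [ 1.6455734  -0.88012521  0.69912946] [-0.02459243 -0.19234635 -0.00991377]
```

View pics/s3.png

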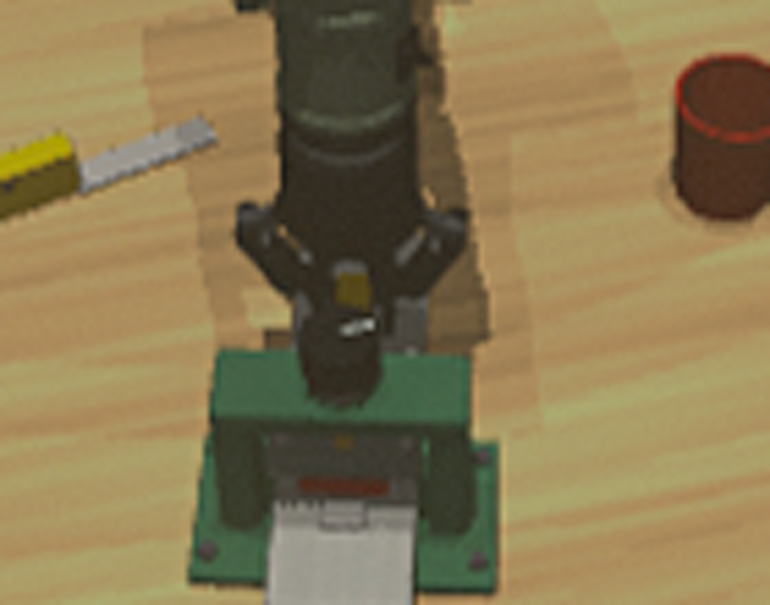

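```bash
python3 - <<'E'
from h import *
a=np.radians(-16.26);ex=np.array([np.cos(a),np.sin(a)]);ey=np.array([-ex[1],ex[0]])
for cu,cv_,z in[(343,518,.030),(343,530,.025),(320,515,.03),(367,515,.03),(343,604,.025)]:
    X=ray("scene",210+cu/5.5-.5,180+cv_/5.5-.5,z);r=X[:2]-[.630,-.056];print(cu,cv_,r@ex,r@ey)
# bed far edge in scene: known +75
print(proj("scene",[.630+.075*ex[0],-.056+.075*ex[1],.025]))
E
```

```text
343 518 0.020779458494758016 0.0008906356038687725
343 530 0.025260655284877295 0.0010564566417482558
320 515 0.019370802697335286 -0.011929142445936722
367 515 0.01820011243417781 0.013993502073925662
343 604 0.0726184477225297 0.00420570293518346
[270.38792769 289.95537757]
```

```bash
python3 -m inch '[{"tx":0,"ty":0,"tz":0,"rx":0,"ry":0,"rz":0,"fingers":0.6},{"tx":0,"ty":0,"tz":0,"rx":0,"ry":0,"rz":0,"fingers":0.4},{"tx":0,"ty":0,"tz":0,"rx":0,"ry":0,"rz":0,"fingers":0.2},{"tx":0,"ty":0,"tz":0,"rx":0,"ry":0,"rz":0,"fingers":0.2},{"tx":0,"ty":0,"tz":3,"rx":0,"ry":0,"rz":0,"fingers":0.2},{"tx":0,"ty":0,"tz":7,"rx":0,"ry":0,"rz":0,"fingers":0.2},{"tx":0,"ty":0,"tz":11,"rx":0,"ry":0,"rz":0,"fingers":0.2},{"tx":0,"ty":0,"tz":15,"rx":0,"ry":0,"rz":0,"fingers":0.2}]'
python3 -m inch '[{"tx":0,"ty":0,"tz":4,"rx":0,"ry":0,"rz":7,"fingers":0.1},{"tx":0,"ty":0,"tz":4,"rx":0,"ry":0,"rz":14,"fingers":0.1},{"tx":0,"ty":0,"tz":4,"rx":0,"ry":0,"rz":21,"fingers":0.1},{"tx":0,"ty":0,"tz":4,"rx":0,"ry":0,"rz":28,"fingers":0.1},{"tx":0,"ty":0,"tz":4,"rx":0,"ry":0,"rz":35,"fingers":0.1},{"tx":0,"ty":0,"tz":4,"rx":0,"ry":0,"rz":42,"fingers":0.1},{"tx":0,"ty":0,"tz":4,"rx":0,"ry":0,"rz":49,"fingers":0.1},{"tx":0,"ty":0,"tz":4,"rx":0,"ry":0,"rz":56,"fingers":0.1}]'
python3 - <<'E'
from h import *
p,d=read_camera("scene"); crop(p,210,180,350,290,5.5,"s4.png")
p,d=read_camera("top"); crop(p,230,110,370,230,5.5,"t4.png")
print(get_state()["joint_positions"])
E
```

```text
time: 4.97
position: [0.5297, -0.0271, 0.1881]
tool_rot: [[0.008, 0.96, -0.281], [-0.004, -0.281, -0.96], [-1.0, 0.008, 0.002]]
contact_force: [0.3, 0.2, 0.2]
grip_width: 0.801
time: 5.63
position: [0.5293, -0.027, 0.2279]
tool_rot: [[0.007, 0.766, 0.643], [0.004, 0.643, -0.766], [-1.0, 0.008, 0.002]]
contact_force: [0.4, 0.3, -0.7]
grip_width: 0.897
[-4.32250566 14.1934527  96.03117167  0.27165429 69.37717597 45.92501817]
```

View pics/s4.png

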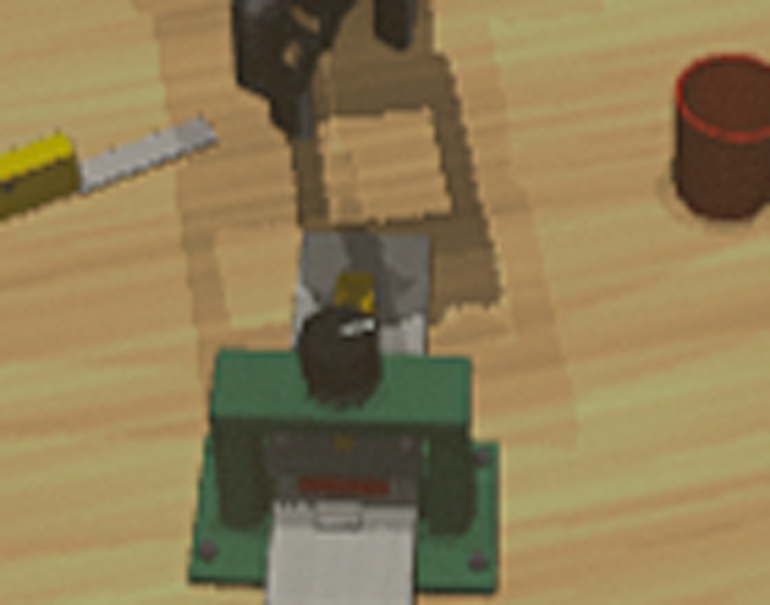

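View pics/t4.png

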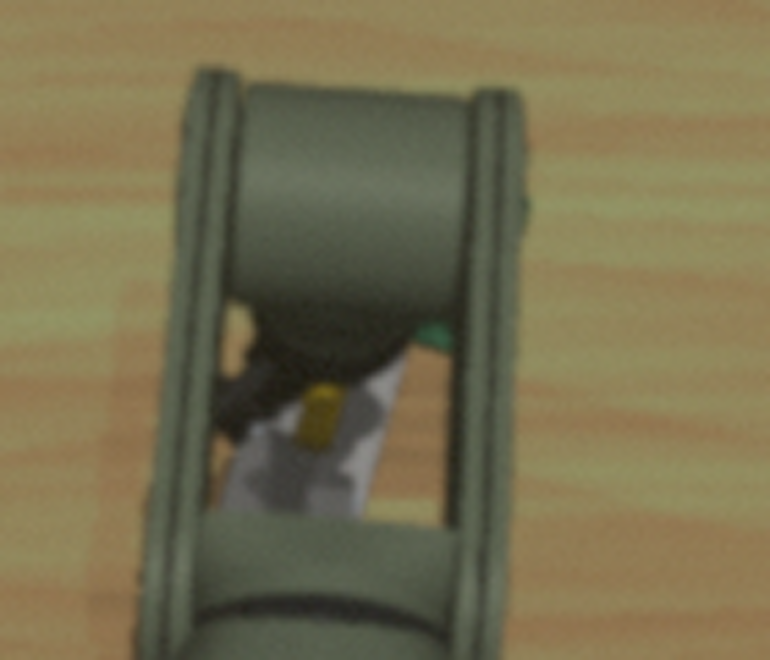

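```bash
python3 - <<'E'
from h import *
a=np.radians(-16.26);ex=np.array([np.cos(a),np.sin(a)])
c=calibration("scene");o=-c["R"].T@c["t"]
for cv_ in(478,495,500):
    d=ray("scene",210+343/5.5-.5,180+cv_/5.5-.5,0)-o
    s=(.013-(o[:2]-[.630,-.056])@ex)/(d[:2]@ex); print(cv_,(o+d*s)[2]-.025)
E
python3 -m inch '[{"tx":3,"ty":-0.8,"tz":0,"rx":0,"ry":0,"rz":7,"fingers":0.1},{"tx":6,"ty":-1.6,"tz":0,"rx":0,"ry":0,"rz":14,"fingers":0.1},{"tx":8,"ty":-2.2,"tz":0,"rx":0,"ry":0,"rz":21,"fingers":0.1},{"tx":10,"ty":-2.9,"tz":0,"rx":0,"ry":0,"rz":28,"fingers":0.1},{"tx":10,"ty":-2.9,"tz":0,"rx":0,"ry":0,"rz":35,"fingers":0.1},{"tx":10,"ty":-2.9,"tz":0,"rx":0,"ry":0,"rz":42,"fingers":0.1},{"tx":10,"ty":-2.9,"tz":0,"rx":0,"ry":0,"rz":49,"fingers":0.1},{"tx":10,"ty":-2.9,"tz":0,"rx":0,"ry":0,"rz":56,"fingers":0.1}]'
python3 -m inch '[{"tx":0,"ty":0,"tz":0,"rx":0,"ry":0,"rz":7,"fingers":0.1},{"tx":0,"ty":0,"tz":0,"rx":0,"ry":0,"rz":14,"fingers":0.1},{"tx":0,"ty":0,"tz":0,"rx":0,"ry":0,"rz":21,"fingers":0.1},{"tx":0,"ty":0,"tz":0,"rx":0,"ry":0,"rz":28,"fingers":0.1},{"tx":0,"ty":0,"tz":0,"rx":0,"ry":0,"rz":35,"fingers":0.1},{"tx":0,"ty":0,"tz":0,"rx":0,"ry":0,"rz":42,"fingers":0.1},{"tx":0,"ty":0,"tz":0,"rx":0,"ry":0,"rz":49,"fingers":0.1},{"tx":0,"ty":0,"tz":0,"rx":0,"ry":0,"rz":56,"fingers":0.1}]'
python3 -m inch '[{"tx":0,"ty":0,"tz":0,"rx":0,"ry":0,"rz":7,"fingers":0.1},{"tx":0,"ty":0,"tz":0,"rx":0,"ry":0,"rz":14,"fingers":0.1},{"tx":0,"ty":0,"tz":0,"rx":0,"ry":0,"rz":19,"fingers":0.1},{"tx":0,"ty":0,"tz":0,"rx":0,"ry":0,"rz":19,"fingers":0.1}]'
python3 -c "
from rig import *;print(get_state()['joint_positions'])"
```

```text
478 0.03163376478127624
495 0.015710542895708855
500 0.010970982329751154
time: 6.4
position: [0.6293, -0.0561, 0.2275]
tool_rot: [[0.0, -0.101, 0.995], [0.008, 0.995, 0.101], [-1.0, 0.008, 0.001]]
contact_force: [-0.1, -0.0, -0.4]
grip_width: 0.9
time: 7.07
position: [0.6291, -0.056, 0.2274]
tool_rot: [[-0.007, -0.882, 0.47], [0.005, 0.47, 0.882], [-1.0, 0.009, 0.001]]
contact_force: [-0.7, -0.8, -0.0]
grip_width: 0.896
time: 7.4
position: [0.6289, -0.0559, 0.2272]
tool_rot: [[-0.009, -0.987, 0.159], [0.002, 0.159, 0.987], [-1.0, 0.009, 0.001]]
contact_force: [0.9, 0.7, 0.2]
grip_width: 0.899
[-6.15647378e+00  2.38348873e+01  8.17230595e+01  6.71492747e-02
  7.49513726e+01 -8.70216956e+01]
```

```bash
python3 -m inch '[{"tx":0,"ty":0,"tz":-3,"rx":0,"ry":0,"rz":0,"fingers":0.1},{"tx":0,"ty":0,"tz":-6,"rx":0,"ry":0,"rz":0,"fingers":0.1},{"tx":0,"ty":0,"tz":-8,"rx":0,"ry":0,"rz":0,"fingers":0.1},{"tx":0,"ty":0,"tz":-9.2,"rx":0,"ry":0,"rz":0,"fingers":0.1},{"tx":0,"ty":0,"tz":-9.2,"rx":0,"ry":0,"rz":0,"fingers":0.1}]'
python3 - <<'E'
from h import *
p,d=read_camera("scene"); crop(p,210,180,350,290,5.5,"s5.png")
E
```

```text
time: 7.82
position: [0.6267, -0.0557, 0.1317]
tool_rot: [[-0.016, -0.986, 0.163], [0.003, 0.163, 0.987], [-1.0, 0.016, 0.0]]
contact_force: [-0.4, 0.3, -0.8]
grip_width: 0.898
```

View pics/s5.png

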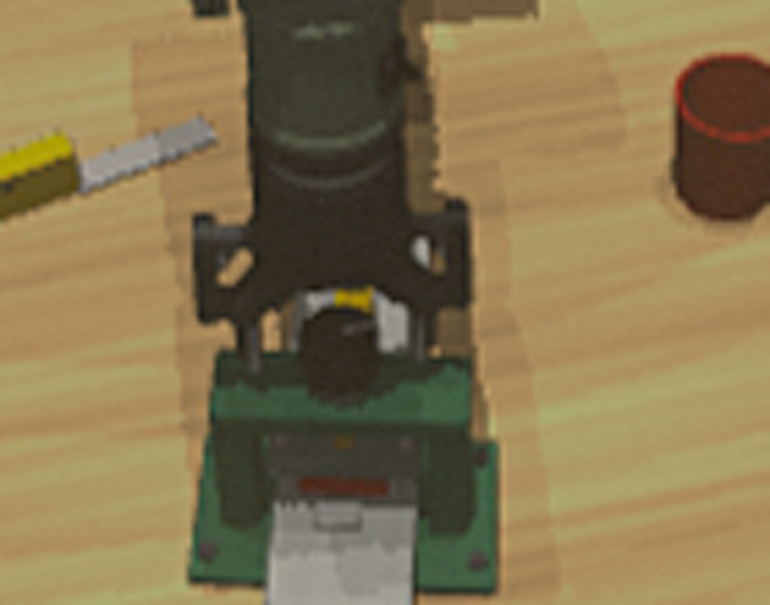

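```bash
python3 -m inch '[{"tx":0.25,"ty":-0.03,"tz":0.1,"rx":0,"ry":-0.9,"rz":0,"fingers":0.1},{"tx":0.25,"ty":-0.03,"tz":0.1,"rx":0,"ry":-0.9,"rz":0,"fingers":0.1}]'
python3 -m inch '[{"tx":0,"ty":0,"tz":0,"rx":0,"ry":0,"rz":0,"fingers":0.1}]'
python3 -c "
from rig import *;s=get_state();print(s['torque'],s['contact_force'])"
```

```text
time: 8.03
position: [0.6313, -0.0562, 0.1361]
tool_rot: [[0.007, -0.986, 0.164], [0.002, 0.164, 0.986], [-1.0, -0.006, 0.003]]
contact_force: [0.0, -0.2, -0.3]
grip_width: 0.9
time: 8.12
position: [0.6318, -0.0563, 0.1374]
tool_rot: [[0.009, -0.986, 0.165], [0.002, 0.165, 0.986], [-1.0, -0.008, 0.003]]
contact_force: [0.0, -0.4, 0.4]
grip_width: 0.901
[-0.0083864   0.01254365 -0.03812989] [ 0.01363169 -0.3824844   0.41649014]
```

```bash
python3 -m inch '[{"tx":-0.25,"ty":0,"tz":-0.4,"rx":0,"ry":0.45,"rz":0,"fingers":0.1},{"tx":-0.25,"ty":0,"tz":-0.4,"rx":0,"ry":0.45,"rz":0,"fingers":0.1},{"tx":-0.25,"ty":0,"tz":-0.4,"rx":0,"ry":0.45,"rz":0,"fingers":0.1},{"tx":-0.25,"ty":0,"tz":-0.4,"rx":0,"ry":0.45,"rz":0,"fingers":0.1}]'
```

```text
time: 8.45
position: [0.6293, -0.0563, 0.1335]
tool_rot: [[0.001, -0.986, 0.165], [0.002, 0.165, 0.986], [-1.0, -0.001, 0.002]]
contact_force: [-0.1, 0.4, 1.0]
grip_width: 0.895
```

Centred and vertical, so I'll close on the knob.

```bash
python3 -m inch '[{"tx":0,"ty":0,"tz":0,"rx":0,"ry":0,"rz":0,"fingers":0.4},{"tx":0,"ty":0,"tz":0,"rx":0,"ry":0,"rz":0,"fingers":0.45},{"tx":0,"ty":0,"tz":0,"rx":0,"ry":0,"rz":0,"fingers":0.7},{"tx":0,"ty":0,"tz":0,"rx":0,"ry":0,"rz":0,"fingers":0.7},{"tx":0,"ty":0,"tz":0,"rx":0,"ry":0,"rz":0,"fingers":0.7},{"tx":0,"ty":0,"tz":0,"rx":0,"ry":0,"rz":0,"fingers":0.7}]' 50
python3 -c "
from rig import *;s=get_state();print(s['torque'],s['contact_force'],s['position'],s['effort'][5])"
```

```text
time: 8.95
position: [0.6296, -0.0548, 0.1342]
tool_rot: [[0.002, -0.986, 0.166], [0.005, 0.166, 0.986], [-1.0, -0.001, 0.005]]
contact_force: [-0.7, 4.8, 4.6]
grip_width: 0.455
[0.81884536 0.03261545 0.02453981] [-0.67374478  4.8146406   4.58914888] [ 0.62962629 -0.05475948  0.13416578] 0.006784502766095102
```

```bash
cat > st.py <<'E'
from rig import *
import numpy as np
s=get_state();R=np.array(s['tool_rot'])
print("yaw",np.degrees(np.arctan2(R[1,2],R[0,2])).round(2),"tz",np.round(s['torque'],4),"F",np.round(s['contact_force'],2),"pos",np.round(s['position'],4),"eff6",round(float(s['effort'][5]),4),"v6",round(float(s['joint_vel'][5]),2),"J6",round(float(s['joint_positions'][5]),2))
E
python3 -m inch '[{"tx":0,"ty":-0.05,"tz":0,"rx":0,"ry":0,"rz":-5,"fingers":0.7},{"tx":0,"ty":-0.05,"tz":0,"rx":0,"ry":0,"rz":-10,"fingers":0.7}]'; python3 st.py
python3 -m inch '[{"tx":0,"ty":0,"tz":0,"rx":0,"ry":0,"rz":-5,"fingers":0.7},{"tx":0,"ty":0,"tz":0,"rx":0,"ry":0,"rz":-10,"fingers":0.7}]'; python3 st.py
python3 -m inch '[{"tx":0,"ty":0,"tz":0,"rx":0,"ry":0,"rz":-5,"fingers":0.7},{"tx":0,"ty":0,"tz":0,"rx":0,"ry":0,"rz":-10,"fingers":0.7}]'; python3 st.py
```

```text
time: 9.12
position: [0.6297, -0.0543, 0.1342]
tool_rot: [[0.003, -0.941, 0.338], [0.006, 0.338, 0.941], [-1.0, -0.001, 0.006]]
contact_force: [1.3, 3.5, 1.2]
grip_width: 0.45
yaw 70.26 tz [ 0.5619 -0.0701  0.1613] F [1.35 3.5  1.16] pos [ 0.6297 -0.0543  0.1342] eff6 -0.7524 v6 59.88 J6 -76.57
time: 9.28
position: [0.63, -0.0538, 0.1342]
tool_rot: [[0.005, -0.866, 0.499], [0.005, 0.499, 0.866], [-1.0, -0.001, 0.007]]
contact_force: [1.0, 2.6, 0.6]
grip_width: 0.451
yaw 60.05 tz [ 0.2791 -0.0892  0.1361] F [0.95 2.58 0.6 ] pos [ 0.63   -0.0538  0.1342] eff6 -0.6829 v6 59.44 J6 -66.31
time: 9.45
position: [0.6302, -0.0535, 0.1342]
tool_rot: [[0.006, -0.764, 0.645], [0.005, 0.645, 0.764], [-1.0, -0.002, 0.007]]
contact_force: [0.6, 2.7, -0.1]
grip_width: 0.455
yaw 49.83 tz [ 0.2833 -0.1006  0.1738] F [ 0.63  2.68 -0.1 ] pos [ 0.6302 -0.0535  0.1342] eff6 -0.6825 v6 59.42 J6 -56.03
```

```bash
for i in 1; do :; done
python3 -m inch '[{"tx":0,"ty":0,"tz":0,"rx":0,"ry":0,"rz":-5,"fingers":0.7},{"tx":0,"ty":0,"tz":0,"rx":0,"ry":0,"rz":-10,"fingers":0.7}]' >/dev/null; python3 st.py
python3 -m inch '[{"tx":0,"ty":0,"tz":0,"rx":0,"ry":0,"rz":-5,"fingers":0.7},{"tx":0,"ty":0,"tz":0,"rx":0,"ry":0,"rz":-10,"fingers":0.7}]'>/dev/null; python3 st.py
python3 -m inch '[{"tx":0,"ty":0,"tz":0,"rx":0,"ry":0,"rz":-5,"fingers":0.7},{"tx":0,"ty":0,"tz":0,"rx":0,"ry":0,"rz":-10,"fingers":0.7}]'>/dev/null; python3 st.py
```

```text
yaw 39.61 tz [ 0.2957 -0.1602  0.1418] F [ 1.49  1.98 -0.12] pos [ 0.6305 -0.0532  0.1342] eff6 -0.6833 v6 59.55 J6 -45.73
yaw 29.39 tz [ 0.2154 -0.0688  0.1847] F [ 1.22  0.95 -0.4 ] pos [ 0.631  -0.0529  0.1342] eff6 -0.6854 v6 59.66 J6 -35.42
yaw 19.17 tz [ 0.1863 -0.0558  0.166 ] F [1.29 0.75 0.04] pos [ 0.6314 -0.0528  0.1342] eff6 -0.6864 v6 59.67 J6 -25.1
```

```bash

python3 -m inch '[{"tx":0,"ty":0,"tz":0,"rx":0,"ry":0,"rz":-5,"fingers":0.7},{"tx":0,"ty":0,"tz":0,"rx":0,"ry":0,"rz":-10,"fingers":0.7}]' >/dev/null; python3 st.py
python3 -m inch '[{"tx":0,"ty":0,"tz":0,"rx":0,"ry":0,"rz":-5,"fingers":0.7},{"tx":0,"ty":0,"tz":0,"rx":0,"ry":0,"rz":-10,"fingers":0.7}]'>/dev/null; python3 st.py
```

```text
yaw 8.95 tz [ 0.1903 -0.043   0.1507] F [ 1.95  1.1  -0.72] pos [ 0.6318 -0.0526  0.1342] eff6 -0.6876 v6 59.77 J6 -14.76
yaw -1.27 tz [ 0.1746 -0.0066  0.1491] F [ 2.32  0.68 -0.06] pos [ 0.6323 -0.0526  0.1342] eff6 -0.6882 v6 59.74 J6 -4.41
```

```bash

python3 -m inch '[{"tx":0,"ty":0,"tz":0,"rx":0,"ry":0,"rz":-5,"fingers":0.7},{"tx":0,"ty":0,"tz":0,"rx":0,"ry":0,"rz":-10,"fingers":0.7}]'>/dev/null; python3 st.py
```

```text
yaw -11.49 tz [0.1442 0.0176 0.1543] F [ 2.41  0.43 -0.08] pos [ 0.6328 -0.0527  0.1342] eff6 -0.6887 v6 59.83 J6 5.94
```

```bash
python3 - <<'E'
from h import *
p,d=read_camera("scene"); crop(p,210,180,350,290,5.5,"s6.png")
E
```

View pics/s6.png

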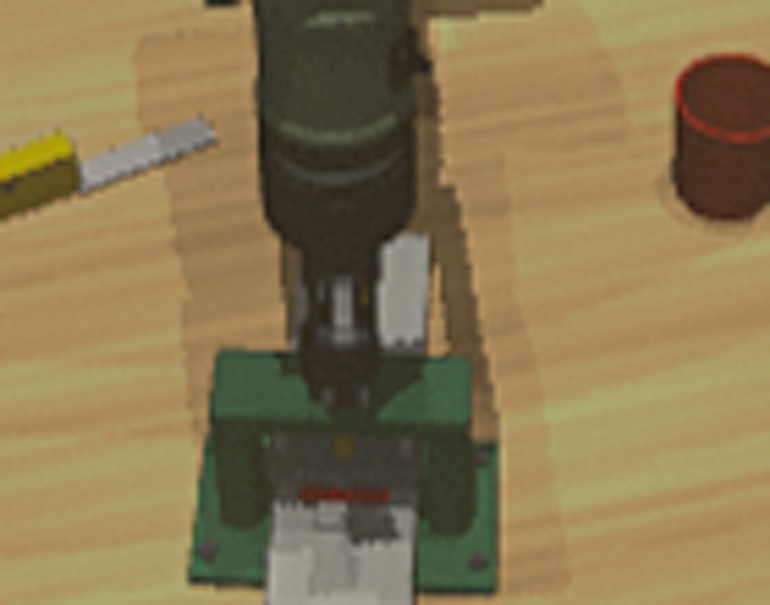

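The shoe (red bar, crop (345,495)) has come down visibly and the blade is still under it. I'll continue in small steps and watch the J6 effort.

```bash

python3 -m inch '[{"tx":0,"ty":0,"tz":0,"rx":0,"ry":0,"rz":-5,"fingers":0.7},{"tx":0,"ty":0,"tz":0,"rx":0,"ry":0,"rz":-10,"fingers":0.7}]' >/dev/null; python3 st.py
python3 -m inch '[{"tx":0,"ty":0,"tz":0,"rx":0,"ry":0,"rz":-5,"fingers":0.7},{"tx":0,"ty":0,"tz":0,"rx":0,"ry":0,"rz":-10,"fingers":0.7}]' >/dev/null; python3 st.py
```

```text
yaw -21.76 tz [ 0.173  -0.0765  0.1421] F [ 2.26 -0.26 -0.47] pos [ 0.6332 -0.0528  0.1342] eff6 -0.7105 v6 59.9 J6 16.34
yaw -31.88 tz [ 0.1455 -0.02    0.1759] F [ 1.43 -0.09 -0.71] pos [ 0.6336 -0.0531  0.1342] eff6 -0.6848 v6 59.84 J6 26.58
```

```bash

python3 -m inch '[{"tx":0,"ty":0,"tz":0,"rx":0,"ry":0,"rz":-5,"fingers":0.7},{"tx":0,"ty":0,"tz":0,"rx":0,"ry":0,"rz":-10,"fingers":0.7}]'>/dev/null; python3 st.py
```

```text
yaw -42.0 tz [ 0.1448 -0.0044  0.2181] F [ 1.72 -1.12  0.61] pos [ 0.634  -0.0534  0.1342] eff6 -0.6669 v6 59.72 J6 36.81
```

```bash

python3 -m inch '[{"tx":0,"ty":0,"tz":0,"rx":0,"ry":0,"rz":-5,"fingers":0.7}]' >/dev/null; python3 st.py
python3 -m inch '[{"tx":0,"ty":0,"tz":0,"rx":0,"ry":0,"rz":-5,"fingers":0.7}]' >/dev/null; python3 st.py
```

```text
yaw -47.12 tz [0.3582 0.1919 0.1637] F [0.67 0.45 0.79] pos [ 0.6341 -0.0536  0.1341] eff6 -0.708 v6 61.5 J6 41.97
yaw -52.24 tz [0.3438 0.0767 0.237 ] F [0.62 0.72 1.1 ] pos [ 0.6343 -0.0537  0.1342] eff6 -0.6854 v6 61.21 J6 47.14
```

```bash

python3 -m inch '[{"tx":0,"ty":0,"tz":0,"rx":0,"ry":0,"rz":-1,"fingers":0.7}]' >/dev/null; python3 st.py
python3 -m inch '[{"tx":0,"ty":0,"tz":0,"rx":0,"ry":0,"rz":-1,"fingers":0.7}]' >/dev/null; python3 st.py
python3 -m inch '[{"tx":0,"ty":0,"tz":0,"rx":0,"ry":0,"rz":-1,"fingers":0.7}]' >/dev/null; python3 st.py
python3 -m inch '[{"tx":0,"ty":0,"tz":0,"rx":0,"ry":0,"rz":-1,"fingers":0.7}]' >/dev/null; python3 st.py
python3 -m inch '[{"tx":0,"ty":0,"tz":0,"rx":0,"ry":0,"rz":-1,"fingers":0.7}]' >/dev/null; python3 st.py
python3 -m inch '[{"tx":0,"ty":0,"tz":0,"rx":0,"ry":0,"rz":-1,"fingers":0.7}]' >/dev/null; python3 st.py
```

```text
yaw -53.26 tz [0.4482 0.1682 0.2022] F [1.08 0.45 1.02] pos [ 0.6343 -0.0538  0.1341] eff6 0.4968 v6 8.62 J6 48.16
yaw -54.17 tz [0.3651 0.1357 0.1799] F [ 0.08 -0.38  0.87] pos [ 0.6343 -0.0538  0.1341] eff6 0.0869 v6 12.36 J6 49.07
yaw -55.11 tz [0.3493 0.0938 0.2287] F [ 0.56 -0.03  1.71] pos [ 0.6344 -0.0538  0.1342] eff6 0.0467 v6 11.27 J6 50.02
yaw -56.1 tz [0.3699 0.0988 0.2302] F [-0.33 -0.31  0.69] pos [ 0.6344 -0.0539  0.1342] eff6 0.0204 v6 11.87 J6 51.01
yaw -57.13 tz [0.3747 0.1028 0.1981] F [ 0.77 -0.37 -0.25] pos [ 0.6344 -0.0539  0.1342] eff6 0.0153 v6 12.24 J6 52.05
yaw -58.19 tz [0.3186 0.157  0.2406] F [ 1.09 -0.68  1.31] pos [ 0.6344 -0.0539  0.1342] eff6 0.0146 v6 12.63 J6 53.11
```

```bash
python3 - <<'E'
import numpy as np
from scipy.optimize import curve_fit
D=np.array([(70.26,.1613),(60.05,.1361),(49.83,.1738),(39.61,.1418),(29.39,.1847),(19.17,.166),(8.95,.1507),(-1.27,.1491),(-11.49,.1543),(-21.76,.1421),(-31.88,.1759),(-42,.2181),(-47.12,.1637),(-52.24,.237),(-53.26,.2022),(-54.17,.1799),(-55.11,.2287),(-56.1,.2302),(-57.13,.1981),(-58.19,.2406)])
f=lambda y,b,y0:b+np.radians(np.maximum(0,y0-y))*.1
p,c=curve_fit(f,*D.T,p0=[.155,-30]);print(p,np.sqrt(np.diag(c)),"nip at -58.2",np.radians(p[1]+58.2)*20, "target yaw",p[1]-np.degrees(.7))
f2=lambda y,y0:f(y,.15,y0)
p,c=curve_fit(f2,*D.T,p0=[-30]);print(p,np.sqrt(np.diag(c)))
E
```

```text
[  0.15653908 -21.76000027] [0.00648378 5.24749429] nip at -58.2 12.719959492771958 target yaw -61.8670459334976
[-18.57994628] [3.50961949]
```

```bash

python3 -m inch '[{"tx":0,"ty":0,"tz":0,"rx":0,"ry":0,"rz":-0.8,"fingers":0.7}]' >/dev/null; python3 st.py
python3 -m inch '[{"tx":0,"ty":0,"tz":0,"rx":0,"ry":0,"rz":-0.6,"fingers":0.7}]' >/dev/null; python3 st.py
python3 -m inch '[{"tx":0,"ty":0,"tz":0,"rx":0,"ry":0,"rz":-0.6,"fingers":0.7}]' >/dev/null; python3 st.py
python3 -m inch '[{"tx":0,"ty":0,"tz":0,"rx":0,"ry":0,"rz":-0.6,"fingers":0.7}]' >/dev/null; python3 st.py
python3 -m inch '[{"tx":0,"ty":0,"tz":0,"rx":0,"ry":0,"rz":-0.5,"fingers":0.7}]' >/dev/null; python3 st.py
```

```text
yaw -59.06 tz [0.4149 0.1117 0.2225] F [ 1.18 -1.83 -0.36] pos [ 0.6344 -0.054   0.1342] eff6 0.0746 v6 10.13 J6 53.99
yaw -59.72 tz [0.3794 0.0713 0.2046] F [ 0.27 -0.7  -0.01] pos [ 0.6345 -0.054   0.1342] eff6 0.1163 v6 7.67 J6 54.65
yaw -60.37 tz [0.3745 0.0468 0.1839] F [ 0.47 -0.99  1.18] pos [ 0.6345 -0.054   0.1342] eff6 0.0977 v6 7.86 J6 55.31
yaw -61.03 tz [0.421  0.0665 0.2133] F [ 0.72 -0.36 -0.07] pos [ 0.6345 -0.054   0.1341] eff6 0.0965 v6 7.86 J6 55.97
yaw -61.58 tz [0.3789 0.0947 0.2707] F [0.23 0.17 1.08] pos [ 0.6345 -0.0541  0.1341] eff6 0.1257 v6 6.52 J6 56.53
```

```bash

python3 -m inch '[{"tx":0,"ty":0,"tz":0,"rx":0,"ry":0,"rz":0,"fingers":0.7},{"tx":0,"ty":0,"tz":0,"rx":0,"ry":0,"rz":0,"fingers":0.7}]' >/dev/null; python3 st.py
python3 -m inch '[{"tx":0,"ty":0,"tz":0,"rx":0,"ry":0,"rz":0,"fingers":0.4},{"tx":0,"ty":0,"tz":0,"rx":0,"ry":0,"rz":0,"fingers":0.2},{"tx":0,"ty":0,"tz":0,"rx":0,"ry":0,"rz":0,"fingers":0.1},{"tx":0,"ty":0,"tz":0,"rx":0,"ry":0,"rz":0,"fingers":0.1},{"tx":0,"ty":0,"tz":2,"rx":0,"ry":0,"rz":0,"fingers":0.1},{"tx":0,"ty":0,"tz":5,"rx":0,"ry":0,"rz":0,"fingers":0.1},{"tx":0,"ty":0,"tz":9,"rx":0,"ry":0,"rz":0,"fingers":0.1},{"tx":0,"ty":0,"tz":13,"rx":0,"ry":0,"rz":0,"fingers":0.1}]'; python3 st.py
python3 -m inch '[{"tx":-4,"ty":0,"tz":1,"rx":0,"ry":0,"rz":-7,"fingers":0.1},{"tx":-8,"ty":0,"tz":1,"rx":0,"ry":0,"rz":-14,"fingers":0.1},{"tx":-12,"ty":1,"tz":1,"rx":0,"ry":0,"rz":-21,"fingers":0.1},{"tx":-16,"ty":2.5,"tz":1,"rx":0,"ry":0,"rz":-28,"fingers":0.1},{"tx":-20,"ty":5,"tz":1,"rx":0,"ry":0,"rz":-35,"fingers":0.1},{"tx":-20,"ty":5,"tz":1,"rx":0,"ry":0,"rz":-42,"fingers":0.1},{"tx":-20,"ty":5,"tz":1,"rx":0,"ry":0,"rz":-45,"fingers":0.1},{"tx":-20,"ty":5,"tz":1,"rx":0,"ry":0,"rz":-45,"fingers":0.1}]'
python3 - <<'E'
from h import *
p,d=read_camera("scene"); crop(p,210,180,350,290,5.5,"s7.png")
p,d=read_camera("top"); crop(p,230,110,370,230,5.5,"t7.png")
E
```

```text
yaw -61.6 tz [0.3913 0.1016 0.0875] F [0.99 0.43 1.02] pos [ 0.6345 -0.0541  0.1342] eff6 0.1058 v6 -0.19 J6 56.54
time: 12.92
position: [0.6338, -0.054, 0.2648]
tool_rot: [[0.002, 0.88, 0.476], [-0.015, 0.476, -0.88], [-1.0, -0.005, 0.014]]
contact_force: [1.4, -0.3, 0.8]
grip_width: 0.901
yaw -61.6 tz [ 0.0151 -0.0509 -0.0378] F [ 1.43 -0.26  0.77] pos [ 0.6338 -0.054   0.2648] eff6 0.0133 v6 -1.03 J6 56.28
time: 13.58
position: [0.433, -0.0037, 0.2755]
tool_rot: [[-0.007, 0.958, -0.286], [-0.012, -0.286, -0.958], [-1.0, -0.004, 0.014]]
contact_force: [0.8, -0.8, -0.5]
grip_width: 0.9
```

View pics/s7.png

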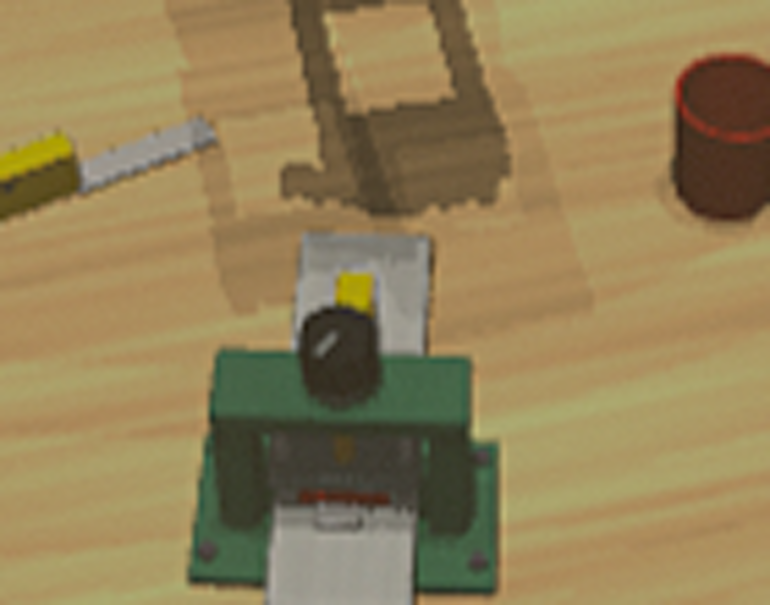

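View pics/t7.png

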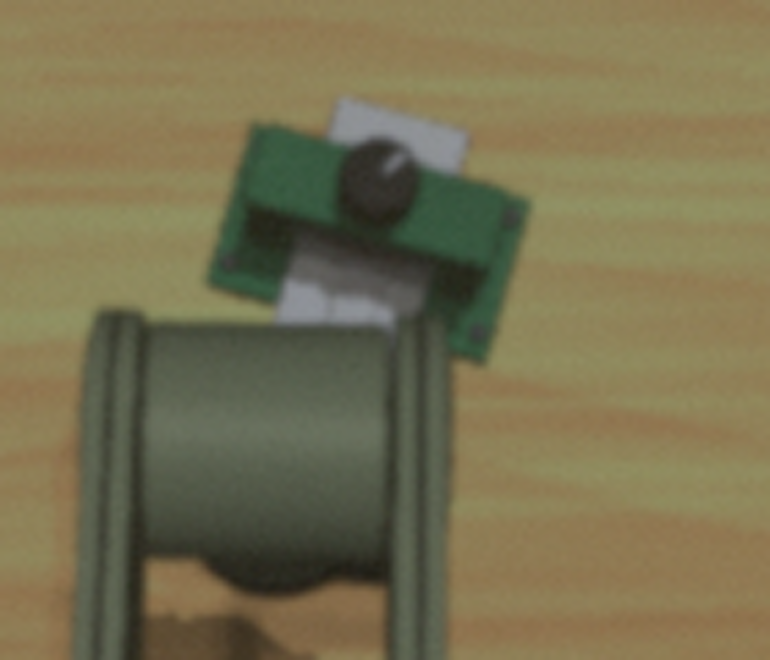

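Picture check: the knob mark moved from pointing left to upper right at top crop (397,160). That is about 142° of turn and matches the gripper, so no slip. The blade tip shows past the shoe at scene crop (340,518). Next I'll nudge the grip lightly from behind with shut fingers to confirm the drag.

```bash
python3 -m inch '[{"tx":3.8,"ty":-0.6,"tz":-4,"rx":0,"ry":0,"rz":0,"fingers":1},{"tx":3.8,"ty":-0.6,"tz":-8,"rx":0,"ry":0,"rz":0,"fingers":1},{"tx":3.8,"ty":-0.6,"tz":-12,"rx":0,"ry":0,"rz":0,"fingers":1},{"tx":3.8,"ty":-0.6,"tz":-16,"rx":0,"ry":0,"rz":0,"fingers":1},{"tx":3.8,"ty":-0.6,"tz":-20,"rx":0,"ry":0,"rz":0,"fingers":1},{"tx":3.8,"ty":-0.6,"tz":-22.5,"rx":0,"ry":0,"rz":0,"fingers":1},{"tx":3.8,"ty":-0.6,"tz":-23.5,"rx":0,"ry":0,"rz":0,"fingers":1},{"tx":3.8,"ty":-0.6,"tz":-23.5,"rx":0,"ry":0,"rz":0,"fingers":1}]'; python3 st.py
```

```text
time: 14.35
position: [0.4701, -0.0103, 0.0369]
tool_rot: [[-0.016, 0.959, -0.283], [-0.012, -0.284, -0.959], [-1.0, -0.011, 0.016]]
contact_force: [0.5, 0.9, 0.3]
grip_width: -0.003
yaw -106.47 tz [-0.0181  0.0014  0.0111] F [0.48 0.91 0.29] pos [ 0.4701 -0.0103  0.0369] eff6 0.0045 v6 0.19 J6 105.15
```

```bash
python3 -m inch '[{"tx":0.8,"ty":-0.22,"tz":0.1,"rx":0,"ry":0,"rz":0,"fingers":1},{"tx":1.4,"ty":-0.4,"tz":0.1,"rx":0,"ry":0,"rz":0,"fingers":1},{"tx":1.4,"ty":-0.4,"tz":0.1,"rx":0,"ry":0,"rz":0,"fingers":1}]'>/dev/null; python3 st.py
for k in 1; do :; done
python3 -m inch '[{"tx":0.1,"ty":-0.03,"tz":0,"rx":0,"ry":0,"rz":0,"fingers":1},{"tx":0.2,"ty":-0.06,"tz":0,"rx":0,"ry":0,"rz":0,"fingers":1}]'>/dev/null; python3 st.py
python3 -m inch '[{"tx":0.1,"ty":-0.03,"tz":0,"rx":0,"ry":0,"rz":0,"fingers":1},{"tx":0.2,"ty":-0.06,"tz":0,"rx":0,"ry":0,"rz":0,"fingers":1}]'>/dev/null; python3 st.py
```

```text
yaw -106.48 tz [-0.0411 -0.045  -0.0372] F [ 0.7  -1.04 -0.38] pos [ 0.4876 -0.0149  0.0392] eff6 -0.0283 v6 0.46 J6 104.69
yaw -106.48 tz [0.0039 0.0267 0.0541] F [ 1.36 -0.23 -1.17] pos [ 0.4911 -0.0157  0.0403] eff6 0.0009 v6 -0.3 J6 104.61
yaw -106.48 tz [ 0.0553  0.0478 -0.0622] F [0.41 0.05 0.64] pos [ 0.4936 -0.0163  0.041 ] eff6 0.0033 v6 -0.36 J6 104.54
```

```bash

python3 -m inch '[{"tx":0.1,"ty":-0.03,"tz":-0.1,"rx":0,"ry":0,"rz":0,"fingers":1},{"tx":0.15,"ty":-0.04,"tz":-0.1,"rx":0,"ry":0,"rz":0,"fingers":1}]'>/dev/null; python3 st.py
python3 -m inch '[{"tx":0.1,"ty":-0.03,"tz":-0.1,"rx":0,"ry":0,"rz":0,"fingers":1}]'>/dev/null; python3 st.py
```

```text
yaw -106.48 tz [ 0.007  -0.0361 -0.0233] F [ 0.23  0.07 -0.53] pos [ 0.4952 -0.0167  0.0401] eff6 -0.0016 v6 -0.07 J6 104.5
yaw -106.47 tz [-0.0174 -0.0178  0.0167] F [-0.3  -0.4  -0.87] pos [ 0.4961 -0.017   0.0392] eff6 0.0071 v6 -0.25 J6 104.48
```

```bash

python3 -m inch '[{"tx":0.1,"ty":-0.03,"tz":0,"rx":0,"ry":0,"rz":0,"fingers":1}]'>/dev/null; python3 st.py
python3 -m inch '[{"tx":0.1,"ty":-0.03,"tz":0,"rx":0,"ry":0,"rz":0,"fingers":1}]'>/dev/null; python3 st.py
```

```text
yaw -106.48 tz [ 0.1589  0.2511 -0.0118] F [-1.79  0.86  1.27] pos [ 0.4967 -0.0172  0.039 ] eff6 0.0014 v6 -0.4 J6 104.44
yaw -106.49 tz [ 0.198   0.4545 -0.03  ] F [-2.84  2.11  2.5 ] pos [ 0.4966 -0.0173  0.0388] eff6 0.0014 v6 -0.46 J6 104.41
```

```bash

python3 -m inch '[{"tx":0.1,"ty":-0.03,"tz":0,"rx":0,"ry":0,"rz":0,"fingers":1},{"tx":0.2,"ty":-0.06,"tz":0,"rx":0,"ry":0,"rz":0,"fingers":1}]'>/dev/null; python3 st.py
python3 -m inch '[{"tx":0.2,"ty":-0.06,"tz":0,"rx":0,"ry":0,"rz":0,"fingers":1},{"tx":0.3,"ty":-0.09,"tz":0,"rx":0,"ry":0,"rz":0,"fingers":1}]'>/dev/null; python3 st.py
```

```text
yaw -106.51 tz [ 0.5521  1.0356 -0.0495] F [-7.69  3.58  6.1 ] pos [ 0.4965 -0.0174  0.0386] eff6 0.0125 v6 -0.33 J6 104.35
yaw -106.54 tz [ 0.6749  1.3892 -0.041 ] F [-9.41  5.79  8.6 ] pos [ 0.4963 -0.0175  0.0383] eff6 0.0163 v6 -0.45 J6 104.25
```

The gauge now holds against about 11 N along x, where it would slide at 1–2 N if loose, so it is nipped. I'll back off and retreat.

```bash

python3 -m inch '[{"tx":-1.5,"ty":0.44,"tz":0,"rx":0,"ry":0,"rz":0,"fingers":1},{"tx":-2.5,"ty":0.7,"tz":0.5,"rx":0,"ry":0,"rz":0,"fingers":1},{"tx":-3,"ty":0.9,"tz":4,"rx":0,"ry":0,"rz":0,"fingers":1},{"tx":-4,"ty":2,"tz":8,"rx":0,"ry":0,"rz":0,"fingers":1},{"tx":-6,"ty":2,"tz":12,"rx":0,"ry":0,"rz":0,"fingers":1},{"tx":-9,"ty":2,"tz":15,"rx":0,"ry":0,"rz":0,"fingers":1},{"tx":-12,"ty":2,"tz":18,"rx":0,"ry":0,"rz":0,"fingers":1},{"tx":-12,"ty":2,"tz":20,"rx":0,"ry":0,"rz":0,"fingers":1}]'
python3 -m inch '[{"tx":-3,"ty":0,"tz":1,"rx":0,"ry":0,"rz":0,"fingers":1},{"tx":-3,"ty":0,"tz":2,"rx":0,"ry":0,"rz":0,"fingers":1},{"tx":-3,"ty":0,"tz":2,"rx":0,"ry":0,"rz":0,"fingers":1},{"tx":-3,"ty":0,"tz":2,"rx":0,"ry":0,"rz":0,"fingers":1}]'
python3 - <<'E'
from h import *
p,d=read_camera("scene"); crop(p,210,180,350,290,5.5,"s8.png")
p,d=read_camera("top"); crop(p,230,110,370,230,5.5,"t8.png")
E
```

```text
time: 16.35
position: [0.3721, 0.0025, 0.2405]
tool_rot: [[-0.021, 0.958, -0.284], [-0.01, -0.285, -0.959], [-1.0, -0.017, 0.016]]
contact_force: [-1.2, 0.9, -0.4]
grip_width: 0.001
time: 16.68
position: [0.3427, 0.0024, 0.2611]
tool_rot: [[-0.018, 0.959, -0.284], [-0.01, -0.285, -0.959], [-1.0, -0.014, 0.015]]
contact_force: [0.7, -1.0, -1.2]
grip_width: 0.004
```

View pics/s8.png

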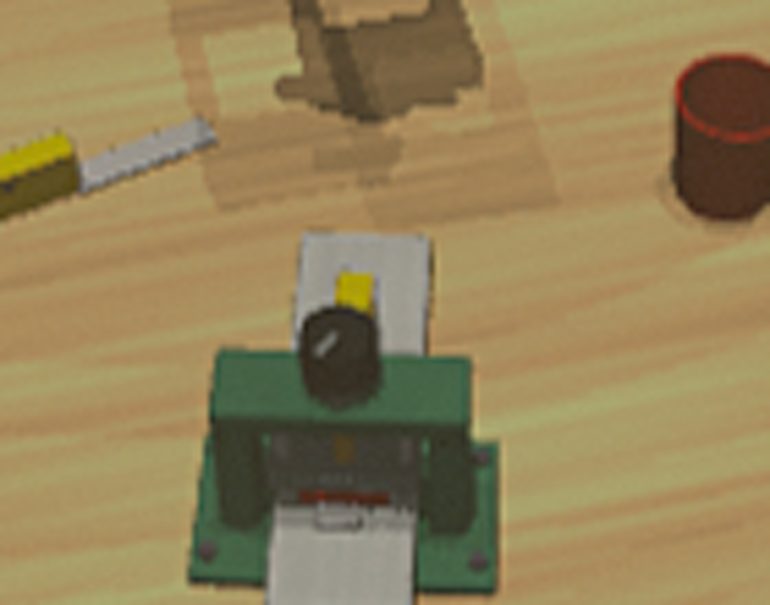

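View pics/t8.png

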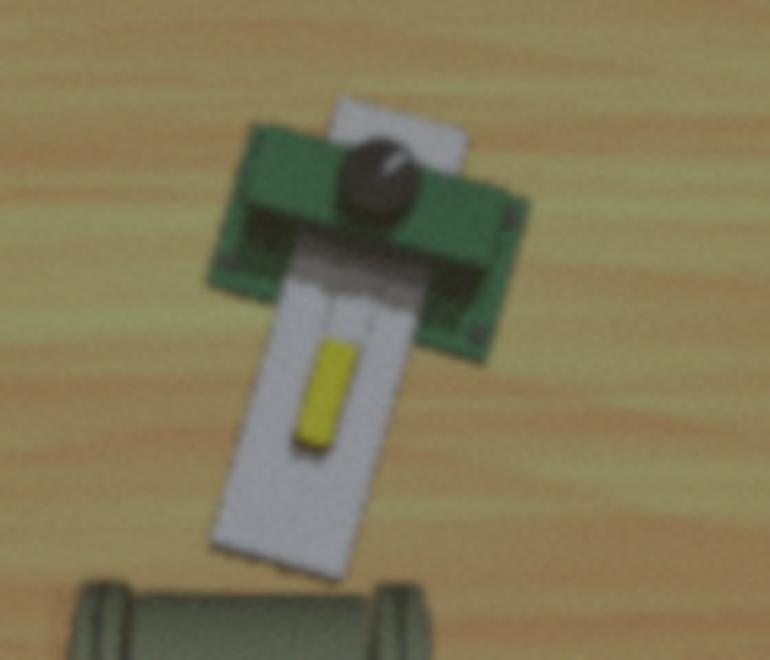

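Now the grip centre in bed axes, from the top view at z = 0.065.

```bash
python3 - <<'E'
from h import *
p,d=read_camera("top");hsv=cv2.cvtColor(p,cv2.COLOR_BGR2HSV)
m=cv2.inRange(hsv,(22,150,80),(35,255,255));m[:,:270]=0;m[:,310:]=0;m[:160]=0;m[200:]=0
y,x=np.where(m);w=np.array([ray("top",u,v,.065)[:2] for u,v in zip(x,y)])
a=np.radians(-16.26);ex=np.array([np.cos(a),np.sin(a)]);ey=np.array([-ex[1],ex[0]])
r=w.mean(0)-[.630,-.056];V=np.linalg.eigh(np.cov(w.T))[1][:,1]
print(len(x),r@ex,r@ey,"tip",r@ex+.125,"yaw",np.degrees(np.arctan(V[1]/V[0])))
E
```

```text
95 -0.10153810618433788 -0.0017804440282289322 tip 0.02346189381566212 yaw -16.907705631625035
```

```bash
python3 -c "
from rig import *
print(hand_in())"
```

```text
the job is handed in; nothing more can be done
None
```

I fed the farthest gauge (A) flat and straight under the red shoe and let go of it. I then turned the knob about 142° clockwise, released it, moved the arm clear and handed in at about 17 s. No verdict came back.

**What the last checks showed:**
- **Position:** the blade tip is about 23 mm past the shoe spot (10 to 30 mm wanted). The gauge lies about 2 mm off the bed's centreline and its yaw is within 1° of the bed's.
- **Nip:** about 13 N, give or take 2 N. This is inferred from the torque on the knob, which rose from 0.157 N m free to about 0.22 N m, starting after about 102° of turn. It is not a direct measurement, because the torque readings are noisy.
- **Knob:** the white mark moved as far as the gripper turned, so the fingers did not slip on it.
- **Drag:** the gauge held against a push of about 11 N from behind, where a loose one slides at 1 to 2 N. I did not push until it slid, so that test shows it is nipped but not how hard. The push also pressed the grip down by about 9 N.

The effort reading at the last joint was no use for finding where the shoe touched, so I went by the wrist torque instead. I did not touch the mug, hammer or square.

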